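# Pop the battery hatch of the edge burnisher

### The arm

A 7-joint arm with a two-finger parallel gripper is mounted at the origin on the work surface. World frame = base frame: x ahead of the robot, y to its left, z up, the work surface at z = 0. Lengths are in m, angles in rad, forces in N, time in s.
With the tool pointing down it reaches from about 0.425 to 0.875 m from the base axis. Payload 4.7 kg.
Tool frame: the origin (TCP) lies at the very end of the fingers, on their centre line; the grasp point (between the pads) lies r.grip_depth behind it (r.grip_depth is the distance from the TCP to the grasp point, in m); z points along the fingers, y is the line along which they close (so a half turn about z gives the same grasp; the last joint's range is limited). The gripper opens to 85 mm and grips with 20 to 120 N. Pads are 22 mm wide; open, the fingers measure 114 mm over their backs; the gripper's body (76 mm by 85 mm) begins 54 mm behind the grasp point. The pads swing forward as they close: fully open they stand 13 mm farther back than shut.
Start: joints at [1.2, 0.321, -0.07, 1.45, 0.023, 1.371, -0.057], TCP at [0.244, -0.602, 0.201] pointing down, gripper open.
Joint ranges: [-2.86, 2.86], [-0.3, 2.09], [-1.38, 1.24], [0.06, 2.45], [-1.56, 4.7], [0.09, 2.05], [-2.69, 2.69]. Speed limits (rad/s): [2.57, 2.57, 3.14, 3.14, 3.14, 3.14, 3.14].

### API

Orientations are given as a unit quaternion [w, x, y, z].
In Python, from cell import r gives the robot as it stands. The module is installed in compiled form; this text tells all that it offers.
- The arm moves only by the tool carry_out, never from a script. Its argument "commands" is text: rows parted by semicolons, each of 7 numbers parted by spaces: the shift along the tool's x, y, z in mm, then the turn, a rotation vector about the tool's x, y, z in degrees, then the closure in counts, from 0 (fully open) to 255 (shut). A call has 1 to 20 rows; each row is the pose to reach, as a shift and turn from the pose commanded when the call began, along the tool's axes at that moment; what a row does not reach only later rows make up. A row lasts 1/10 s, in which the tool goes at most 50 mm and 8.59 degrees, less where a joint would pass 70% of its speed; a pose out of reach is approached as far as the arm can. A call with a gripper value outside its range is refused whole. The fingers move at their own pace and stop on an object; "newtons" is the grip in N (left out, the last holds). Time passes only in rows, so rows that repeat a pose let the fingers close. It gives the time, the measured TCP pose, the force, the opening and the grip force at its end, in the units of the state.
- r.get_obs(): the state, without advancing time (a new reading comes with each control period).
- r.camera(name): name is "scene" or "side" or "wrist"; returns the picture (384x512x3 uint8, blue, green, red); there is no depth.
- r.calibration(name): a dict with "fov_y" (degrees; the focal length in pixels is half the picture's height over the tangent of half this angle, whatever the lens; pixels are square), "cx", "cy" (the principal point, pixels), "xyz" and "rotation" of the camera in the world. Camera axes: x right, y up, looking along -z (the intrinsics and any distortion apply to the point x, -y, -z); pixel columns grow to the right and rows downward; lengths in m; the calibration is good to about 2 mm. A picture is of the moment at which its call begins: read the wrist's pose just before it. calibration takes no time and is no camera call; for the wrist camera it gives the pose at the moment of the call.
- r.sign_off(): hands the job in; it is judged then, once.
The state is a dict: "time": time; "joint_positions": joint angles; "dq": joint speeds; "tau": joint torques, N m; "tool_pos": TCP position; "tcp_rot": TCP orientation; "force": force on the tool from outside, world axes, zero at the start; "moment": the same for the moment, N m; "grip_width": finger opening in m; "grip_force": force on a finger pad.
Only numpy, scipy, OpenCV 4.12 (cv2) and the standard library are available. Lean on these libraries where they do the work, as an engineer would, in place of code of your own. Each camera call takes 0.05 s, during which the arm holds its last target. There are 200 camera calls.

### The job

Open the battery hatch of the edge burnisher: with a fingertip, press its orange pad once, all the way in, let go so that the hatch pops up, then back off and make sure it stays open. Do not push the hatch shut again, do not press the green start button, and do not lift or shift the machine or disturb the things around it.

Things in the scene. Friction and masses are not known exactly. Their poses are not given: they have to be found in the camera images.
- burnisher: cordless edge burnisher, loose on rubber feet (about 2.6 kg): dark blue-grey housing 220 x 170 mm, top 66 mm above the bench; origin under its centre, x from the low front (hatch, button) to the rear (aluminium motor, 131 mm high, its wooden tip sticking out to -y), z up
- hatch_pad (a point): centre of the upper face of the orange ribbed press pad (24 x 44 mm) at the free front edge of the pale grey battery hatch, 73.5 mm above the bench when shut; moves with the hatch; when shut at x = -78, y = +29 mm in the burnisher frame; axes: x to the rear, y along the hinge, z up out of the hatch
- hatch (a joint): angle of the battery hatch (106 x 84 x 5 mm) about its hinge, 88 mm to the rear of the pad centre: 0 shut and latched; negative pressed in, to the end stop at -0.092 (8 mm at the pad); positive opening; 1.1 fully open, free edge 160 mm above the bench. Pressed in past -0.065 (5.7 mm; takes 3.5 to 5 N at the pad) and let go, it springs open in about 1 s and stays; pushed down again it latches shut
- catch (a joint): sideways place (m) of the latch's follower pin, hidden in the battery bay: about 0 when latched; 0.004 to 0.009 during and after the opening press, back near 0 with the hatch open; below -0.006 only when an opened hatch is pushed nearly shut again
- start_button (a joint): the round green start button (22 mm across, in a black collar, top about 84 mm above the bench) at the front of the housing beside the hatch, in the burnisher frame at x = -75, y = -52 mm; 0 = up, 0.005 = pressed; pressing it would start the motor
- spool: brown thread spool, 44 mm across, 48 mm high, standing beside the burnisher; origin under its centre
- spare_battery: spare yellow and black battery block, 45 x 70 x 40 mm, standing beside the burnisher; origin under its centre
- awl: red-handled awl, 150 mm, lying on the bench
- marker: black and lime marker pen, 135 mm, lying on the bench
- can: black drinks can, 52 mm across, 130 mm high
- mallet: wooden mallet, 260 mm, lying on the bench
- glue_jar: amber glue jar with white cap, 64 mm across, 75 mm high

How it is judged:
By the outcome, as a careful person would: the job done as asked, in the order asked, and still so for the second after the job is handed in, with the robot touching nothing.
It also fails if it takes over 32 s, if anything falls off the work surface, if the arm or the gripper's body presses on something with over 40 N, if the wrist force passes 120 N, or if a joint passes its speed limit or range.

## Working session

There is one attempt and no reset: what is moved stays moved. The work goes in short steps, Python scripts to look and compute and a tool call to move; the robot and the scene stay as the last step left them, time stands still between calls to the robot, and variables do not carry over. Pictures are saved under pics/ and viewed, at most 10 in all, crops included, and the job is handed in when it is done.

Besides the shell and the picture viewer there is one more tool, called as name(argument=value, ...), one argument or row to a line, values as JSON. carry_out: Moves the arm, as the interface text tells. Its arguments: {"type":"object","properties":{"commands":{"type":"string"},"newtons":{"type":"number"}},"required":["commands"]}

```bash
mkdir -p pics; python3 - <<'E'
from cell import r
import cv2,numpy as np
o=r.get_obs();print(o['time'],o['tool_pos'],o['tcp_rot'],o['grip_width'],r.grip_depth)
for n in("scene","side"):
    c=r.calibration(n);print(n,c)
    cv2.imwrite(f"pics/{n}.png",r.camera(n))
a=cv2.imread("pics/scene.png");b=cv2.imread("pics/side.png")
cv2.imwrite("pics/both.png",np.vstack([a,b])[:, :] if 0 else cv2.resize(np.hstack([a,b]),(800,300)))
E
```

```text
0.0 [ 0.24370457 -0.60192766  0.19999741] [-9.52785493e-04  9.81545527e-01  1.91226068e-01 -2.48726029e-04] 0.08523889422652284 0.0187
scene {'fov_y': 50.674882739606716, 'cx': 258.85362015007286, 'cy': 198.4677653146193, 'xyz': array([ 1.2038987 , -0.13999256,  0.98322623]), 'rotation': array([0.72460094, 0.25300031, 0.21473285, 0.60401501])}
side {'fov_y': 52.31478602582401, 'cx': 252.00442355545107, 'cy': 190.58959374090654, 'xyz': array([0.36158262, 0.77871065, 0.96686478]), 'rotation': array([-0.05845753, -0.03369204,  0.35848708,  0.93109322])}
```

View pics/scene.png

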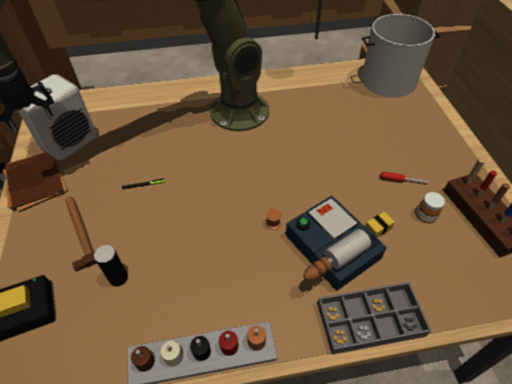

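View pics/side.png

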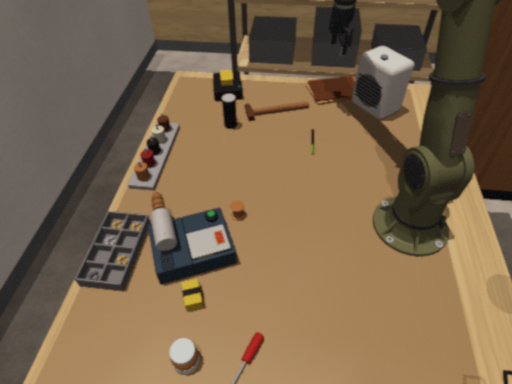

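The scene view shows the orange pad near (324,209) and the green button near (303,223). In the side view they are near (219,238) and (211,215).

```bash
cat > h.py <<'E'
import cv2,numpy as np
from scipy.spatial.transform import Rotation as R
def rot(q): return R.from_quat([q[1],q[2],q[3],q[0]])
def ray(c,u,v,H=384):
    f=H/2/np.tan(np.radians(c['fov_y']/2))
    return rot(c['rotation']).apply([(u-c['cx'])/f,-(v-c['cy'])/f,-1])
def hit(c,u,v,z):
    d=ray(c,u,v);return c['xyz']+d*(z-c['xyz'][2])/d[2]
def blob(im,lo,hi,box):
    h=cv2.cvtColor(im,cv2.COLOR_BGR2HSV);m=cv2.inRange(h,lo,hi)
    k=np.zeros_like(m);x0,y0,x1,y1=box;k[y0:y1,x0:x1]=m[y0:y1,x0:x1]
    n,l,s,ce=cv2.connectedComponentsWithStats(k)
    i=1+np.argmax(s[1:,4]);return ce[i],s[i,4]
E
python3 - <<'E'
from cell import r
from h import *
for n,bp,bg in(("scene",(312,198,336,220),(295,213,312,232)),("side",(210,228,229,248),(203,207,220,224))):
    im=cv2.imread(f"pics/{n}.png");c=r.calibration(n)
    p,a=blob(im,(0,140,120),(14,255,255),bp);g,ag=blob(im,(45,80,40),(85,255,255),bg)
    P=hit(c,*p,.0735);G=hit(c,*g,.083);d=P-G
    print(n,p,a,g,ag,P,G,np.hypot(*d[:2]),np.degrees(np.arctan2(d[1],d[0])-np.arctan2(.081,-.003)))
E
```

```text
scene [324.48888889 208.88888889] 90 [303.15384615 220.84615385] 65 [0.55502838 0.16014202 0.0735    ] [0.59074232 0.08855769 0.083     ] 0.07999875847128765 24.393851826794293
side [219.         236.92682927] 82 [210.62903226 213.51612903] 62 [0.55614921 0.16190385 0.0735    ] [0.59401431 0.08971235 0.083     ] 0.08151919325338419 25.5563231784693
```

```bash
cat >> h.py <<'E'
def go(o,P,yaw):
    """shift (mm) and turn (deg) in tool axes to world point P, tool down with tool y along yaw (deg), nearer half turn"""
    T=rot(o['tcp_rot']);y=np.array([np.cos(np.radians(yaw)),np.sin(np.radians(yaw)),0]);z=np.array([0,0,-1.])
    for s in(1,-1):
        W=R.from_matrix(np.c_[np.cross(s*y,z),s*y,z])
        print(np.round(T.inv().apply(np.array(P)-o['tool_pos'])*1000,1),np.round((T.inv()*W).as_rotvec(degrees=True),1))
E
python3 - <<'E'
from cell import r
from h import *
o=r.get_obs();T=rot(o['tcp_rot']).as_matrix();print(T.round(3),o['tool_pos'])
go(o,[.5555,.161,.2],115)
E
```

```text
[[ 0.927  0.375 -0.001]
 [ 0.375 -0.927  0.002]
 [-0.    -0.002 -1.   ]] [ 0.24373032 -0.60196691  0.20012824]
[ 575.4 -590.1    1.1] [  0.    0.2 177. ]
[ 575.4 -590.1    1.1] [-0.1  0.  -3. ]
```

carry_out(
  commands="575 -590 0 0 0 -3 255;575 -590 0 0 0 -3 255;575 -590 0 0 0 -3 255;575 -590 0 0 0 -3 255;575 -590 0 0 0 -3 255;575 -590 0 0 0 -3 255;575 -590 0 0 0 -3 255;575 -590 0 0 0 -3 255;575 -590 0 0 0 -3 255;575 -590 0 0 0 -3 255;575 -590 0 0 0 -3 255;575 -590 0 0 0 -3 255;575 -590 0 0 0 -3 255;575 -590 0 0 0 -3 255;575 -590 0 0 0 -3 255;575 -590 0 0 0 -3 255;575 -590 0 0 0 -3 255;575 -590 0 0 0 -3 255;575 -590 0 0 0 -3 255;575 -590 0 0 0 -3 255",
  newtons=40,
)

```text
time: 2.1
tool_pos: [0.5553, 0.1584, 0.2007]
tcp_rot: [0.001, 0.976, 0.216, -0.001]
force: [-0.8, -0.6, 0.1]
grip_width: -0.0003
grip_force: 0.0
```

```bash
python3 - <<'E'
from cell import r
from h import *
c=r.calibration("wrist");im=r.camera("wrist");cv2.imwrite("pics/w1.png",im)
o=r.get_obs();print(c,o['tool_pos'])
for lo,hi,z in(((0,140,110),(14,255,255),.0735),((45,80,40),(85,255,255),.084)):
    p,a=blob(im,lo,hi,(0,0,512,384));print(p,a,hit(c,*p,z))
go(o,[.5555,.161,.0735],115)
E
```

```text
{'fov_y': 62.21830393931836, 'cx': 257.84917061963347, 'cy': 192.22509368940274, 'xyz': array([0.61623061, 0.18633222, 0.37391101]), 'rotation': array([ 0.835107  , -0.1146381 ,  0.07245196, -0.53310892])} [0.55542476 0.15819655 0.20085936]
[357.91752577 239.33227597] 1261 [0.53806528 0.03678545 0.0735    ]
[341.6835443  173.69831224] 474 [0.59211304 0.08867904 0.084     ]
[  1.4  -2.7 127.4] [ 1.000e-01 -1.000e-01  1.799e+02]
[  1.4  -2.7 127.4] [ 0.1  0.  -0.1]
```

View pics/w1.png

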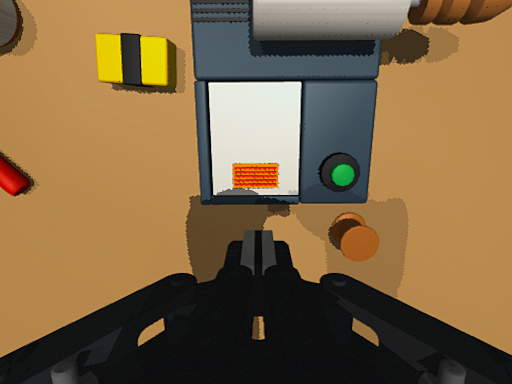

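The wrist view shows the pad at about (256,176) and the button at (342,174). The largest orange blob, at (358,239), is the spool rather than the pad.

```bash
python3 - <<'E'
from cell import r
from h import *
c=r.calibration("wrist");im=cv2.imread("pics/w1.png")
p,a=blob(im,(0,140,110),(14,255,255),(225,155,290,195))
P=hit(c,*p,.0735);G=hit(c,341.7,173.7,.084);d=P-G
print(p,a,P,np.degrees(np.arctan2(d[1],d[0])-np.arctan2(.081,-.003)))
go(r.get_obs(),[P[0],P[1],.0735],115)
E
```

```text
[254.27203065 182.03065134] 261 [0.54834939 0.15799109 0.0735    ] 30.101857310863725
[ -6.4  -2.9 127.4] [ 1.000e-01 -1.000e-01  1.799e+02]
[ -6.4  -2.9 127.4] [ 0.1  0.  -0.1]
```

The mask caught only part of the pad. Its visible centre at (256,176) agrees with the two-view estimate of (0.555, 0.161), so I'll go down to about 10 mm above it.

carry_out(
  commands="1 -3 40 0 0 0 255;1 -3 80 0 0 0 255;1 -3 105 0 0 0 255;1 -3 117 0 0 0 255;1 -3 117 0 0 0 255;1 -3 117 0 0 0 255",
)

```text
time: 2.75
tool_pos: [0.556, 0.1631, 0.0854]
tcp_rot: [0.0, 0.976, 0.216, 0.001]
force: [0.2, 0.1, 0.2]
grip_width: -0.0001
grip_force: 0.0
```

```bash
python3 - <<'E'
from cell import r
import cv2
im=r.camera("wrist")
cv2.imwrite("pics/w2.png",im)
E
```

```text
(no output)
```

View pics/w2.png

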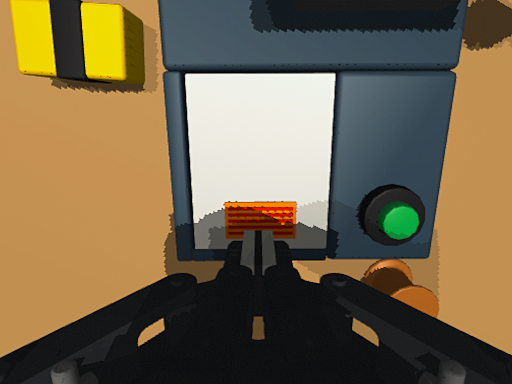

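The closed fingertip at (258,232) is over the front part of the pad, which spans about (225–297, 202–240). I'll check the offset between them.

```bash
python3 - <<'E'
from cell import r
from h import *
c=r.calibration("wrist");o=r.get_obs();print(o['tool_pos'],o['time'],o['force'])
for v in(202,220,240):
  P=hit(c,260.5,v,.0735);print(P);go(o,P,115)
E
```

```text
[0.55639432 0.16338736 0.08588808] 2.8 [ 0.00902745 -0.31202114  0.15211414]
[0.5655359  0.16528914 0.0735    ]
[ 9.1  2.1 12.4] [ 2.0e-01  1.0e-01 -1.8e+02]
[ 9.1  2.1 12.4] [ 0.1 -0.2  0. ]
[0.55495437 0.16033084 0.0735    ]
[-2.6  2.1 12.4] [ 2.0e-01  1.0e-01 -1.8e+02]
[-2.6  2.1 12.4] [ 0.1 -0.2  0. ]
[0.54279476 0.15463309 0.0735    ]
[-16.1   2.2  12.3] [ 2.0e-01  1.0e-01 -1.8e+02]
[-16.1   2.2  12.3] [ 0.1 -0.2  0. ]
```

carry_out(
  commands="-3 2 5 0 0 0 255;-3 2 9 0 0 0 255;-3 2 12 0 0 0 255;-3 2 14 0 0 0 255;-3 2 16 0 0 0 255;-3 2 17 0 0 0 255;-3 2 17 0 0 0 255",
)

```text
time: 3.5
tool_pos: [0.5531, 0.1603, 0.0669]
tcp_rot: [-0.0, 0.976, 0.217, -0.0]
force: [0.2, 0.4, 0.9]
grip_width: 0.0002
grip_force: 0.0
```

carry_out(
  commands="0 0 1 0 0 0 255;0 0 2 0 0 0 255;0 0 2 0 0 0 255",
)

```text
time: 3.8
tool_pos: [0.5531, 0.1602, 0.065]
tcp_rot: [0.0, 0.976, 0.217, -0.0]
force: [0.4, 0.3, -0.3]
grip_width: 0.0002
grip_force: 0.0
```

```bash
python3 - <<'E'
from cell import r
import cv2,numpy as np
w=r.camera("wrist")[150:300,160:460];s=r.camera("side")[170:290,130:260]
a=cv2.resize(w,(780,390),interpolation=2);b=cv2.resize(s,None,fx=4,fy=4,interpolation=2)
cv2.imwrite("pics/w3.png",a);cv2.imwrite("pics/s3.png",b)
o=r.get_obs();print(o['force'],o['tool_pos'],o['time'])
E
```

```text
[-0.01798406  0.68178713 -0.64792265] [0.553213   0.16027972 0.06506516] 3.9
```

View pics/w3.png

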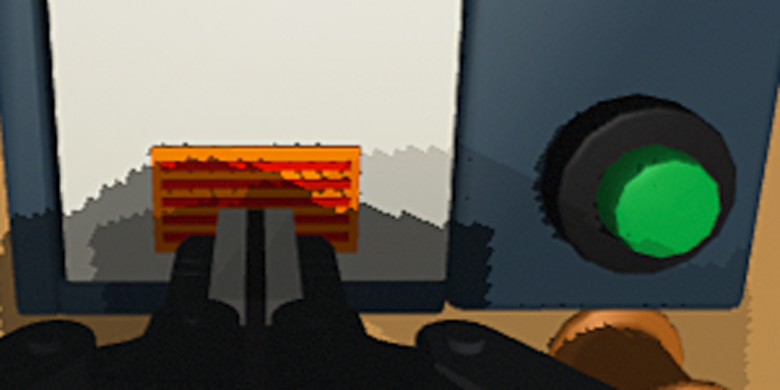

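View pics/s3.png

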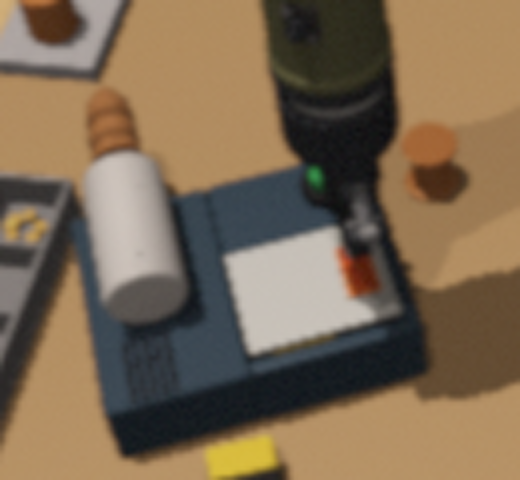

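```bash
cat >> h.py <<'E'
def proj(c,P):
    f=192/np.tan(np.radians(c['fov_y']/2));q=rot(c['rotation']).inv().apply(np.array(P)-c['xyz'])
    return np.round([c['cx']-f*q[0]/q[2],c['cy']+f*q[1]/q[2]],1)
E
python3 - <<'E'
from cell import r
from h import *
o=r.get_obs();T=rot(o['tcp_rot']);cw=r.calibration("wrist");cs=r.calibration("side")
for dx in(-.011,0,.011):
  for dz in (0,-.013):
    P=o['tool_pos']+T.apply([dx,0,dz]);print(dx,dz,P,proj(cw,P),proj(cs,P))
P=np.array([.555,.161,.0735]);print(proj(cw,P),proj(cs,P))
# tip from two views
for a,b in(((258,230),(221,231)),):
    d1=ray(cw,*a);d2=ray(cs,*b);A=np.c_[d1,-d2];s=np.linalg.lstsq(A,cs['xyz']-cw['xyz'],rcond=None)[0]
    print(cw['xyz']+s[0]*d1,cs['xyz']+s[1]*d2)
E
```

```text
-0.011 0 [0.54324736 0.15562289 0.06506558] [256.9 240.7] [224.2 237.3]
-0.011 -0.013 [0.54324777 0.15562319 0.07806558] [256.9 250.5] [223.8 234.6]
0 0 [0.553213   0.16027972 0.06506516] [256.9 223.2] [220.4 238.3]
0 -0.013 [0.55321341 0.16028002 0.07806516] [256.9 231.9] [220.  235.6]
0.011 0 [0.56317864 0.16493655 0.06506473] [256.9 205.2] [216.6 239.3]
0.011 -0.013 [0.56317905 0.16493685 0.07806473] [256.8 212.7] [216.2 236.6]
[257.1 225.5] [219.5 236.7]
[0.55785285 0.16177597 0.08720064] [0.5505506  0.15383252 0.09129373]
```

The tip still seems to be above the pad, and there is no contact force. I'll keep going down in small steps while watching the force.

carry_out(
  commands="2 0 1 0 0 0 255;4 0 2 0 0 0 255;4 0 3 0 0 0 255;4 0 3 0 0 0 255",
)

```text
time: 4.3
tool_pos: [0.5567, 0.162, 0.0618]
tcp_rot: [-0.0, 0.976, 0.217, -0.0]
force: [-0.1, 0.1, -0.2]
grip_width: -0.0002
grip_force: 0.0
```

carry_out(
  commands="0 0 1 0 0 0 255;0 0 2 0 0 0 255;0 0 3 0 0 0 255;0 0 3 0 0 0 255",
)

```text
time: 4.7
tool_pos: [0.5567, 0.1619, 0.0589]
tcp_rot: [0.0, 0.976, 0.217, -0.0]
force: [-0.1, 0.1, -0.6]
grip_width: -0.0004
grip_force: 0.0
```

```bash
python3 - <<'E'
from cell import r
import cv2,numpy as np
w=r.camera("wrist");s=r.camera("side");c=r.camera("scene")
cv2.imwrite("pics/w4.png",w);
k=lambda i:cv2.resize(i,(390,290),interpolation=2)
cv2.imwrite("pics/m4.png",np.vstack([np.hstack([k(w[170:260,200:320]),k(s[195:255,180:260])]),np.hstack([k(c[170:260,260:380]),k(cv2.imread("pics/scene.png")[170:260,260:380])])]))
print(r.get_obs()['force'],r.get_obs()['tool_pos'])
E
```

```text
[-0.45486625 -0.0580229  -0.29896271] [0.55685565 0.16195542 0.05909383]
```

View pics/m4.png

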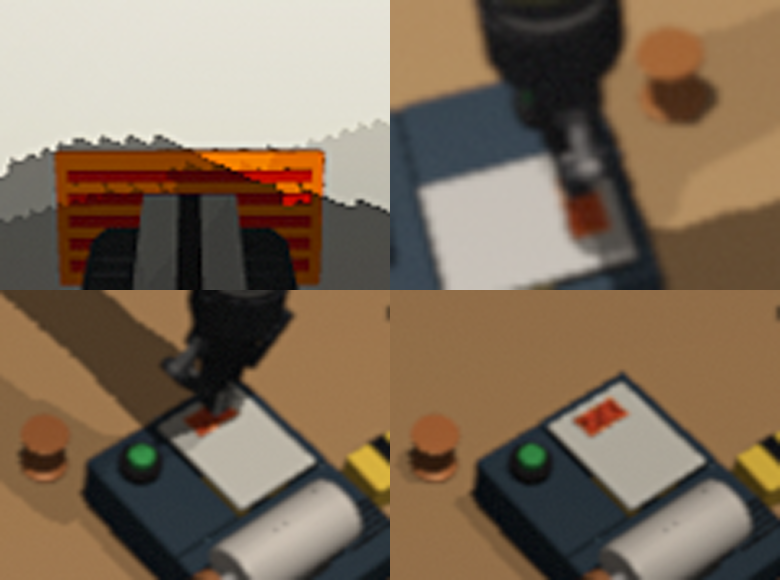

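The fingertip still sits a little above the pad. The true tip looks about 19–22 mm higher than the reported TCP, so I expect contact about 4 mm further down.

carry_out(
  commands="0 0 1 0 0 0 255;0 0 2 0 0 0 255;0 0 3 0 0 0 255;0 0 4 0 0 0 255;0 0 4 0 0 0 255",
)

```text
time: 5.35
tool_pos: [0.5567, 0.1619, 0.0548]
tcp_rot: [0.0, 0.976, 0.217, -0.0]
force: [0.1, -0.4, 0.3]
grip_width: 0.0003
grip_force: 0.0
```

carry_out(
  commands="0 0 1 0 0 0 255;0 0 2 0 0 0 255;0 0 3 0 0 0 255;0 0 3 0 0 0 255",
)

```text
time: 5.75
tool_pos: [0.5567, 0.1619, 0.0519]
tcp_rot: [0.0, 0.976, 0.217, -0.0]
force: [0.4, 0.3, 0.0]
grip_width: 0.0002
grip_force: 0.0
```

carry_out(
  commands="0 0 1 0 0 0 255;0 0 2 0 0 0 255;0 0 3 0 0 0 255;0 0 3 0 0 0 255",
)

```text
time: 6.15
tool_pos: [0.5567, 0.1619, 0.0489]
tcp_rot: [0.0, 0.976, 0.217, -0.0]
force: [0.4, 0.9, -0.8]
grip_width: 0.0001
grip_force: 0.0
```

```bash
python3 - <<'E'
from cell import r
import cv2,numpy as np
w=r.camera("wrist");s=r.camera("side");c=r.camera("scene")
k=lambda i:cv2.resize(i,(390,290),interpolation=2)
cv2.imwrite("pics/m5.png",np.hstack([k(w[170:260,200:320]),k(c[190:235,300:360])]))
print(r.get_obs()['force'],r.get_obs()['tool_pos'])
E
```

```text
[ 0.18786226 -0.04233166 -0.57390281] [0.55682356 0.16197457 0.04905529]
```

View pics/m5.png

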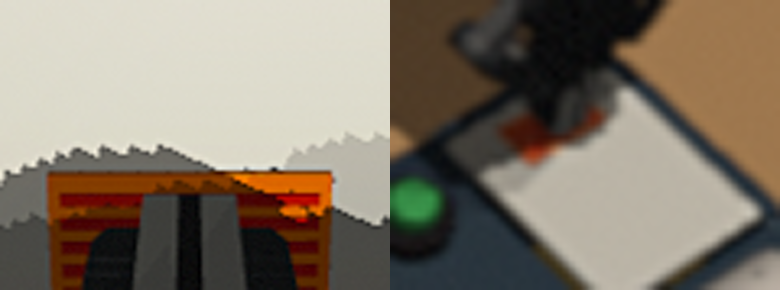

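The tip is still a few mm above the pad: its shadow on the pad, near (180,185), is almost touching it. It is well centred, so I'll continue down.

carry_out(
  commands="0 0 1 0 0 0 255;0 0 2 0 0 0 255;0 0 2 0 0 0 255",
)

```text
time: 6.6
tool_pos: [0.5567, 0.1619, 0.0469]
tcp_rot: [0.0, 0.976, 0.217, -0.0]
force: [0.2, -0.1, 0.3]
grip_width: -0.0
grip_force: 0.0
```

carry_out(
  commands="0 0 1 0 0 0 255;0 0 2 0 0 0 255;0 0 2 0 0 0 255",
)

```text
time: 6.9
tool_pos: [0.5567, 0.1619, 0.0449]
tcp_rot: [0.0, 0.976, 0.217, -0.0]
force: [-0.0, -0.2, -0.7]
grip_width: 0.0
grip_force: 0.0
```

carry_out(
  commands="0 0 1 0 0 0 255;0 0 1 0 0 0 255",
)

```text
time: 7.1
tool_pos: [0.5567, 0.1619, 0.0439]
tcp_rot: [0.0, 0.976, 0.217, -0.0]
force: [-0.2, 0.1, 0.5]
grip_width: -0.0
grip_force: 0.0
```

```bash
python3 - <<'E'
from cell import r
from h import *
c=r.calibration("wrist");w=r.camera("wrist");cv2.imwrite("pics/w6.png",w);o=r.get_obs();print(o['tool_pos'],o['force'],c['xyz'])
h=cv2.cvtColor(w,cv2.COLOR_BGR2HSV);m=cv2.inRange(h,(3,170,60),(20,255,255));m[:200]=0;m[270:]=0;m[:,:190]=0;m[:,330:]=0
for v in range(200,270,4):
    x=np.where(m[v])[0]
    if len(x)>20: print(v,x.min(),x.max(),[round(float(1000*np.linalg.norm(hit(c,x.max(),v,z)-hit(c,x.min(),v,z))),1) for z in(.0735,.0655,.055)])
f=192/np.tan(np.radians(c['fov_y']/2))
k=w[150:300,180:340];cv2.imwrite("pics/m6.png",cv2.resize(k,(800,600) if 0 else (640,600),interpolation=2))
E
```

```text
[0.5567825  0.16191349 0.04401079] [ 1.00035911  0.39542051 -0.2647597 ] [0.61753253 0.18975933 0.21723478]
228 213 303 [43.6, 46.0, 49.2]
232 213 302 [43.2, 45.6, 48.8]
240 213 302 [43.5, 46.0, 49.2]
248 214 302 [43.4, 45.8, 49.0]
256 215 302 [43.2, 45.6, 48.8]
```

View pics/m6.png

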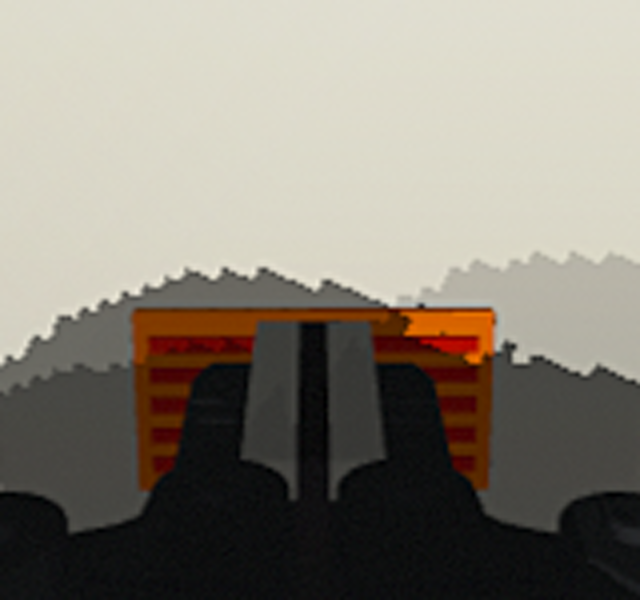

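The pad is still at its shut height, since its 44 mm width fits z = 0.0735. The fingertip is therefore still a few mm above it. I'll shift 3 mm forward and keep lowering.

carry_out(
  commands="-3 0 1 0 0 0 255;-3 0 2 0 0 0 255;-3 0 2 0 0 0 255",
)

```text
time: 7.45
tool_pos: [0.5543, 0.1608, 0.0425]
tcp_rot: [0.0, 0.976, 0.217, 0.0]
force: [0.1, -1.3, 4.6]
grip_width: -0.0001
grip_force: 1.7
```

carry_out(
  commands="0 0 1 0 0 0 255;0 0 2 0 0 0 255;0 0 2 0 0 0 255",
)

```text
time: 7.75
tool_pos: [0.5542, 0.1607, 0.0401]
tcp_rot: [0.0, 0.976, 0.217, 0.0]
force: [0.1, -0.0, 4.2]
grip_width: -0.0001
grip_force: 1.8
```

carry_out(
  commands="0 0 1 0 0 0 255;0 0 2 0 0 0 255;0 0 2 0 0 0 255",
)

```text
time: 8.05
tool_pos: [0.5541, 0.1607, 0.0379]
tcp_rot: [0.0, 0.976, 0.217, -0.0]
force: [0.3, -0.1, 3.7]
grip_width: -0.0004
grip_force: 1.8
```

Contact came at a reported z of about 0.0435, with 4–5 N. I'll press on to the stop.

carry_out(
  commands="0 0 1 0 0 0 255;0 0 2 0 0 0 255;0 0 2 0 0 0 255",
)

```text
time: 8.35
tool_pos: [0.5541, 0.1607, 0.0359]
tcp_rot: [-0.0, 0.976, 0.217, -0.0]
force: [0.2, 0.7, 3.6]
grip_width: 0.0002
grip_force: 1.8
```

carry_out(
  commands="0 0 1 0 0 0 255;0 0 1 0 0 0 255",
)

```text
time: 8.55
tool_pos: [0.5541, 0.1607, 0.0352]
tcp_rot: [0.0, 0.976, 0.217, -0.0]
force: [-0.5, 0.1, 5.1]
grip_width: -0.0001
grip_force: 2.5
```

carry_out(
  commands="0 0 1 0 0 0 255;0 0 1 0 0 0 255",
)

```text
time: 8.75
tool_pos: [0.5541, 0.1607, 0.0349]
tcp_rot: [0.0, 0.976, 0.217, -0.0]
force: [-1.9, -0.4, 9.5]
grip_width: 0.0001
grip_force: 4.8
```

It is at the end stop: the force has risen to 9.5 N. I'll release straight up, faster than the hatch, then back off to the front.

carry_out(
  commands="0 0 -50 0 0 0 255;0 0 -100 0 0 0 255;0 0 -150 0 0 0 255;0 0 -200 0 0 0 255;0 0 -220 0 0 0 255;-30 0 -230 0 0 0 255;-60 0 -230 0 0 0 255;-60 0 -230 0 0 0 255;-60 0 -230 0 0 0 255;-60 0 -230 0 0 0 255;-60 0 -230 0 0 0 255;-60 0 -230 0 0 0 255;-60 0 -230 0 0 0 255;-60 0 -230 0 0 0 255;-60 0 -230 0 0 0 255;-60 0 -230 0 0 0 255;-60 0 -230 0 0 0 255;-60 0 -230 0 0 0 255",
)

```text
time: 10.55
tool_pos: [0.4998, 0.1353, 0.2641]
tcp_rot: [0.0, 0.976, 0.217, 0.0]
force: [-0.2, -0.6, 0.2]
grip_width: 0.0004
grip_force: 0.0
```

```bash
python3 - <<'E'
from cell import r
import cv2,numpy as np
s=r.camera("side")[150:300,100:300];c=r.camera("scene")[150:300,230:430]
cv2.imwrite("pics/m7.png",np.vstack([cv2.resize(i,(400,300),interpolation=2) for i in (s,c)]))
print(r.get_obs()['force'],r.get_obs()['tool_pos'],r.get_obs()['time'])
E
```

```text
[-0.11238134 -0.37349933 -0.48240054] [0.49975254 0.13524221 0.26409891] 10.65
```

View pics/m7.png

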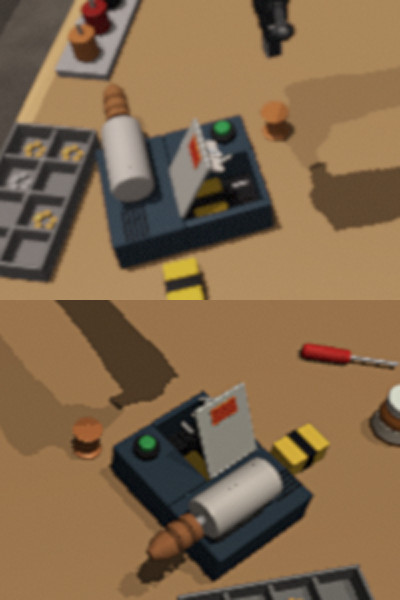

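Both views show the hatch standing fully open with the battery bay exposed. The arm is clear, and the machine and its neighbours haven't moved.

```bash
python3 -c "
from cell import r
print(r.sign_off())"
```

```text
the job is handed in; nothing more can be done
None
```

The hatch popped fully open after one full press of the pad. The arm is backed off clear, nothing around the machine moved, and I handed the job in at about 10.7 s; no verdict came back.

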